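Stand the fallen bookends back up

ROBOT

A 6-joint arm with a two-finger parallel gripper is mounted at the origin on the work surface. World frame = base frame: x ahead of the robot, y to its left, z up, the work surface at z = 0. Lengths are in mm, angles in rad, forces in N, time in s.
With the tool pointing down it reaches from about 275 to 1000 mm from the base axis. Payload 8.4 kg.
Tool frame: the origin (TCP) lies at the very end of the fingers, on their centre line; the grasp point (between the pads) lies 19 mm behind it; z points along the fingers, y is the direction in which the jaws open and shut (so a half turn about z gives the same grasp; the last joint's range is limited). The gripper opens to 85 mm and grips with 20 to 120 N. Pads are 22 mm wide; open, the fingers measure 114 mm over their backs; the gripper's body (76 mm by 85 mm) begins 54 mm behind the grasp point. The pads swing forward as they close: fully open they stand 13 mm farther back than shut.
Start: joints at [1.315, 0.353, 1.633, -0, 1.155, -0.002], TCP at [156.926, 604.981, 231.281] pointing down, gripper open.
Joint ranges: [-2.63, 2.63], [-0.92, 2.1], [0.06, 2.66], [-1.3, 4.44], [0, 2.69], [-3.02, 3.02]. Speed limits (rad/s): [2.22, 2.22, 2.79, 3.14, 3.14, 3.14].

INTERFACE

Orientations are given as [roll, pitch, yaw] about the fixed x, y, z axes, in that order (R = Rz(yaw) Ry(pitch) Rx(roll)).
In Python, from rig import sense, grab_frame, get_calibration, sign_off, boxes_of, trace gives the robot as it stands.
- The arm moves only by the tool servo_tool, never from a script. Its argument "rows" is a list of rows, each a list of 3 entries, a list of its own where there are three numbers: the finger opening in mm, from 0 to 85.4, then the shift along the tool's x, y, z in mm, then the turn, a rotation vector about the tool's x, y, z in degrees. A call has 1 to 8 rows; each row shifts and turns the commanded pose from where the row before left it, along the tool's axes as they then stand; what a row does not reach is not made up. A row lasts 1/8 s, in which the tool goes at most 62.5 mm and 10.7 degrees, less where a joint would pass 70% of its speed; a pose out of reach is approached as far as the arm can. A call is refused whole if a number of a shift passes 62.5 or a number of a turn 10.7, either way. A call with a gripper value outside its range is refused whole. The fingers move at their own pace and stop on an object; "force" is the grip in N (left out, the last holds). Time passes only in rows, so rows that do not move let the fingers close. It gives the time, the measured TCP pose, the force and the opening at its end, in the units of the state.
- sense(): the state, without advancing time (a new reading comes with each control period).
- grab_frame(name): name is "side" or "top"; returns the picture (420x560x3 uint8, blue, green, red); there is no depth.
- get_calibration(name): a dict with "intrinsics" (3x3 intrinsics, pixels), "world_to_cam" (4x4, takes a point from world to camera coordinates). Camera axes: x right, y down, z forward; pixel columns grow to the right and rows downward; lengths in mm; the calibration is good to about 2 mm. A picture is of the moment at which its call begins. get_calibration takes no time and is no camera call.
- sign_off(): hands the job in, once; it reports no verdict.
Trained networks look in the newest picture that a camera, given by its name, has taken for a name from the list of things; names that differ only in an ending like _2 or _b are one class to them, and where a whole thing is asked for, a point or a joint stands for the part that bears it (a point fixed in the world has none). Each returns a list of dicts, best first, with "conf" (0 to 1); they miss things now and then, are a little off and sometimes report something else, mostly with a low value. They report only what shows in the picture. A call takes as long as a camera call. They do not tell look-alikes from the thing itself.
- boxes_of(camera, thing): "centre" ([x, y, z] in mm, in the coordinates of the camera as it stood for that picture, good to about 4 mm: the middle of the surface that is visible of it).
- trace(camera, thing): "mask" (420x560 bool, what is visible of it).
The state is a dict: "clock": time; "qpos": joint angles; "qvel": joint speeds; "joint_efforts": joint torques, N m; "eef_pos": TCP position; "tcp_rot": TCP orientation; "contact_force": force on the tool from outside, world axes, zero at the start; "wrist_torque": the same for the moment, N m; "opening": opening from 0.0 (shut) to 1.0 (fully open).
Only numpy, scipy, OpenCV 4.12 (cv2) and the standard library are available. Lean on these libraries where they do the work, as an engineer would, in place of code of your own. Each camera call takes 0.05 s, during which the arm holds its last target. There are 200 camera calls.

TASK

Two of the three L-shaped steel bookends on the darkroom counter have been knocked onto their backs, with the foot sticking up in the air. Push each of them over onto its foot again, so that it stands upright about where it lies, without picking it up or carrying it. Leave the bookend that already stands, and everything else on the counter, where it is.

Things in the scene. Friction and masses are not known exactly. Their poses are not given: they have to be found in the camera images.
- bookend_a: Fallen L-shaped dark steel bookend, 0.7 kg, 80 mm wide: plate 120 x 4 mm flat on the counter, heavy foot 90 x 10 mm sticking up square from its one end (the heel). Origin: middle of the heel's outer edge, on the counter, fallen or stood. x: from heel along the plate (foot's outer face at x = 0, inner face at x = 10 mm); z: from heel along the foot to the toe; y across. Standing, x points up.
- bookend_b: The second fallen bookend, the same in shape, start posture, origin, axes and behaviour as bookend_a.
- toe_a (a point): Middle of the free end (toe) of bookend_a's foot, on its inner face, 90 mm from the heel: up in the air while fallen, 10 mm over the counter when it stands. Pushed just below here away from the plate (along the bookend's -x) with 2 to 3 N, it tips about the heel, balances at about 40 degrees, then drops onto its foot by itself while the plate swings up behind.
- toe_b (a point): Middle of the free end (toe) of bookend_b's foot, on its inner face, 90 mm from the heel: up in the air while fallen, 10 mm over the counter when it stands. Pushed just below here away from the plate (along the bookend's -x) with 2 to 3 N, it tips about the heel, balances at about 40 degrees, then drops onto its foot by itself while the plate swings up behind.
- bookend_c: The third bookend, same shape, already standing: 120 mm tall plate, foot 90 mm long flat on the counter. Origin: middle of the heel's outer edge on the counter; z up along the plate, foot running from the heel towards -x. Leave it alone.
- lens: Black enlarger lens, 44 mm diameter, 36 mm tall, standing loose; origin at the centre of its underside. Bystander.
- film_can: Aluminium film can, 34 mm diameter, 50 mm tall, standing loose; origin at the centre of its underside. Bystander.
- rod_rest: Green glass stirring rod rest, 30 x 80 x 22 mm (long side along its y), loose; origin at the centre of its underside. Bystander.
- squeegee: Tan squeegee handle with a black rubber blade, 50 x 150 x 22 mm (long side along its y, blade towards +x), lying loose; origin under the middle of the handle. Bystander.
- stock_bottle: Amber bottle, 66 mm diameter, 160 mm tall, standing loose at the far side; origin at the centre of its underside. Bystander.
- graduate: Clear measuring cup, 72 mm diameter at the rim, 110 mm tall, standing loose at the far side; origin at the centre of its underside. Bystander.
There are look-alikes about, which are no part of the job. Leave any purple or red look-alike of the bookend_a alone.

How it is judged:
By the outcome, as a careful person would: the job done as asked, in the order asked, and still so for the second after the job is handed in, with the robot touching nothing.
It also fails if it takes over 45 s, if anything falls off the work surface, if the arm or the gripper's body presses on something with over 40 N, if the wrist force passes 120 N, or if a joint passes its speed limit or range.

## Working session

There is one attempt and no reset: what is moved stays moved. The work goes in short steps, Python scripts to look and compute and a tool call to move; the robot and the scene stay as the last step left them, time stands still between calls to the robot, and variables do not carry over. Pictures are saved under pics/ and viewed, about 8 in all and at most 12, crops included, and the job is handed in when it is done.

Besides the shell and the picture viewer there is one more tool, called after "Emit:" by a JSON object that holds its "op" and its "data". servo_tool: Moves the arm, as the interface text tells. Its arguments: {"type":"object","properties":{"rows":{"type":"array","items":{"type":"array"}},"force":{"type":"number"}},"required":["rows"]}

```bash
mkdir -p pics
python3 - <<'E'
from rig import *
import cv2,numpy as np
for n in("top","side"):
    im=grab_frame(n); cv2.imwrite(f"pics/{n}0.png",im)
    c=get_calibration(n); print(n,np.round(c["intrinsics"],1).tolist(),np.round(c["world_to_cam"],3).tolist())
    T=np.linalg.inv(c["world_to_cam"])
    for t in("bookend_a","toe_a","bookend_c","lens","film_can","rod_rest","squeegee"):
        for d in boxes_of(n,t): print(t,round(d["conf"],2),np.round(T@np.r_[d["centre"],1])[:3])
print(sense())
E
```

```text
top [[531.5, 0.0, 277.5], [0.0, 531.5, 216.2], [0.0, 0.0, 1.0]] [[0.028, -1.0, -0.009, 63.727], [-0.99, -0.026, -0.14, 588.018], [0.139, 0.013, -0.99, 1095.571], [0.0, 0.0, 0.0, 1.0]]
bookend_a 0.89 [622.  48.   2.]
bookend_a 0.8 [ 568. -268.   10.]
bookend_a 0.78 [298. 295.   4.]
bookend_a 0.67 [641. 465.   5.]
bookend_a 0.58 [350. -76.   1.]
bookend_a 0.26 [794. 131.  66.]
toe_a 0.89 [298. 291.   5.]
toe_a 0.81 [354. -73.  -3.]
toe_a 0.7 [642. 466.   5.]
toe_a 0.57 [617.  50.   1.]
bookend_c 0.89 [622.  48.   2.]
bookend_c 0.8 [ 568. -268.   10.]
bookend_c 0.78 [298. 295.   4.]
bookend_c 0.67 [641. 465.   5.]
bookend_c 0.58 [350. -76.   1.]
bookend_c 0.26 [794. 131.  66.]
lens 0.52 [443. 134.  33.]
film_can 0.68 [394. 109.  19.]
film_can 0.63 [ 683. -138.   51.]
rod_rest 0.61 [ 392. -216.   15.]
rod_rest 0.55 [ 761. -119.  109.]
squeegee 0.67 [394. 111.  20.]
side [[399.7, 0.0, 283.8], [0.0, 399.7, 208.1], [0.0, 0.0, 1.0]] [[0.839, -0.543, -0.014, -446.103], [-0.337, -0.5, -0.798, 284.69], [0.426, 0.674, -0.603, 639.019], [0.0, 0.0, 0.0, 1.0]]
bookend_a 0.93 [600. 435.  35.]
booken
[... 683 characters left out ...]
 11.]
{'clock': 0.8, 'qpos': array([ 1.31462017e+00,  3.52962851e-01,  1.63338226e+00,  1.13178119e-05,
        1.15518044e+00, -2.42912156e-03]), 'qvel': array([-5.48405489e-04,  4.49454009e-05, -2.35280155e-03,  3.63925335e-04,
        8.44284108e-04,  1.30972650e-04]), 'joint_efforts': array([-1.58142404e-03, -6.05106282e+01, -3.42420924e+01, -4.44944326e-04,
        9.37322038e-04, -1.48013697e-05]), 'eef_pos': array([156.91520858, 605.00414135, 231.31179094]), 'tcp_rot': array([ 3.14152552e+00, -1.01915620e-05,  2.88784105e+00]), 'contact_force': array([ 0.04904221,  0.43794154, -0.18365364]), 'wrist_torque': array([-0.01520318, -0.00803638,  0.00775463]), 'opening': 0.9987751941259477}
```

View pics/top0.png

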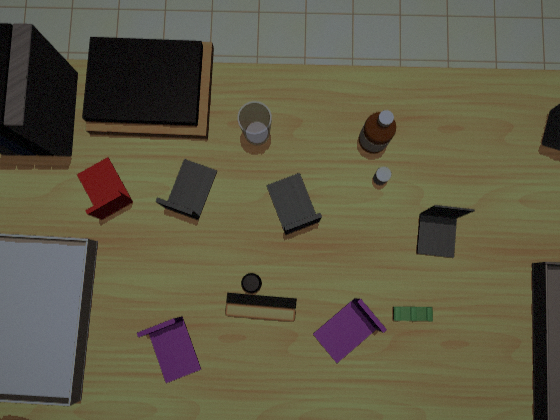

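View pics/side0.png

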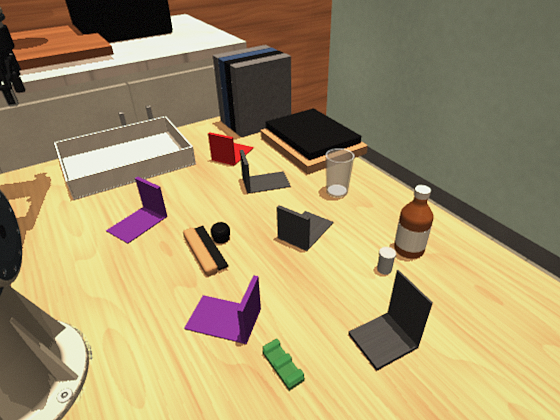

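The top view shows the fallen dark bookends at about (190,190) and (293,207), with the foot at the near (lower) end of each. The standing one is at (437,235), and the red and purple ones are look-alikes. I'll fit the L model to the masks to get each pose.

```bash
cat > h.py <<'E'
from rig import *
import cv2,numpy as np
from scipy.optimize import minimize
def cam(n):
    c=get_calibration(n); return c["intrinsics"],np.array(c["world_to_cam"])
def proj(n,P):
    K,T=cam(n); p=(np.c_[P,np.ones(len(P))]@T.T)[:,:3]@np.array(K).T; return p[:,:2]/p[:,2:]
def box(x0,x1,z0,z1): return np.array([[x,y,z] for x in(x0,x1) for y in(-40,40) for z in(z0,z1)],float)
def world(P,x,y,yaw):
    c,s=np.cos(yaw),np.sin(yaw); return np.c_[x+c*P[:,0]-s*P[:,1],y+s*P[:,0]+c*P[:,1],P[:,2]]
def sil(n,q,boxes):
    m=np.zeros((420*4,560*4),np.uint8)
    for b in boxes:
        h=cv2.convexHull(((proj(n,world(b,*q))+.5)*4).astype(np.float32)); cv2.fillConvexPoly(m,np.round(h).astype(np.int32),1)
    return cv2.resize(m.astype(np.float32),(560,420),interpolation=cv2.INTER_AREA)
FALL=[box(0,120,0,4),box(0,10,0,90)]
def fit(masks,q0,boxes=FALL):
    def cost(p):
        q=(q0[0]+p[0],q0[1]+p[1],q0[2]+p[2]/40)
        return sum(np.abs(sil(n,q,boxes)-m).sum()/m.sum() for n,m in masks.items())
    r=minimize(cost,[0,0,0],method="Nelder-Mead",options=dict(initial_simplex=[[0,0,0],[15,0,0],[0,15,0],[0,0,12]],xatol=.1,fatol=1e-4))
    return q0[0]+r.x[0],q0[1]+r.x[1],q0[2]+r.x[2]/40,r.fun
E
python3 - <<'E'
from h import *
im={n:grab_frame(n) for n in("top","side")}
tr={n:trace(n,"bookend_a") for n in im}
for n in tr:
    for d in tr[n]:
        ys,xs=np.nonzero(d["mask"]); print(n,round(d["conf"],2),len(xs),xs.mean().round(),ys.mean().round(),[xs.min(),xs.max(),ys.min(),ys.max()],np.round(im[n][d["mask"]].mean(0)))
def pick(n,u,v):
    return min((d["mask"] for d in tr[n]),key=lambda m:np.hypot(np.nonzero(m)[1].mean()-u,np.nonzero(m)[0].mean()-v)).astype(np.float32)
out=np.vstack  # overlays
for nm,t,s,q0 in(("P",(190,190),(263,178),(590,275,-.4)),("Q",(293,207),(303,228),(560,35,.4))):
    mt,ms=pick("top",*t),pick("side",*s)
    for lab,M in(("both",{"top":mt,"side":ms}),("top",{"top":mt}),("side",{"side":ms})):
        q=fit(M,q0); print(nm,lab,np.round(q,3))
        if lab=="both":
            for n in im:
                for b in FALL:
                    h=cv2.convexHull((proj(n,world(b,*q[:3]))).astype(np.float32)); cv2.polylines(im[n],[np.round(h).astype(np.int32)],True,(0,255,0),1)
a=cv2.resize(im["top"][140:260,130:350],None,fx=3,fy=3); b=cv2.resize(im["side"][130:260,210:350],None,fx=2,fy=2)
c=np.zeros((a.shape[0]+b.shape[0],a.shape[1],3),np.uint8); c[:a.shape[0]]=a; c[a.shape[0]:,:b.shape[1]]=b
cv2.imwrite("pics/fit.png",c[:600])
E
```

```text
top 0.88 1926 189.0 190.0 [np.int64(156), np.int64(215), np.int64(160), np.int64(219)] [49. 51. 52.]
top 0.79 1890 293.0 204.0 [np.int64(267), np.int64(320), np.int64(174), np.int64(234)] [53. 54. 54.]
top 0.76 2156 173.0 349.0 [np.int64(138), np.int64(199), np.int64(318), np.int64(381)] [86. 39. 79.]
top 0.75 1955 104.0 190.0 [np.int64(78), np.int64(132), np.int64(159), np.int64(218)] [20. 22. 90.]
top 0.68 2006 439.0 230.0 [np.int64(416), np.int64(473), np.int64(205), np.int64(257)] [39. 41. 43.]
top 0.65 2303 348.0 329.0 [np.int64(314), np.int64(385), np.int64(299), np.int64(362)] [86. 42. 80.]
side 0.97 892 225.0 149.0 [np.int64(208), np.int64(251), np.int64(133), np.int64(165)] [ 24.  28. 136.]
side 0.94 871 260.0 178.0 [np.int64(239), np.int64(287), np.int64(150), np.int64(192)] [66. 74. 82.]
side 0.84 1573 300.0 227.0 [np.int64(276), np.int64(332), np.int64(206), np.int64(250)] [46. 52. 56.]
side 0.63 1657 141.0 214.0 [np.int64(108), np.int64(166), np.int64(178), np.int64(242)] [113.  44. 109.]
side 0.57 2830 227.0 315.0 [np.int64(184), np.int64(260), np.int64(276), np.int64(344)] [126.  53. 125.]
P both [ 5.91097e+02  2.93882e+02 -3.05000e-01  1.80000e-01]
P top [ 5.90447e+02  2.94708e+02 -3.10000e-01  5.20000e-02]
P side [ 5.92095e+02  2.94603e+02 -3.33000e-01  1.14000e-01]
Q both [5.66046e+02 2.46310e+01 4.05000e-01 1.10000e-01]
Q top [5.65662e+02 2.64730e+01 3.82000e-01 5.40000e-02]
Q side [5.66025e+02 2.34350e+01 4.03000e-01 5.00000e-02]
```

View pics/fit.png

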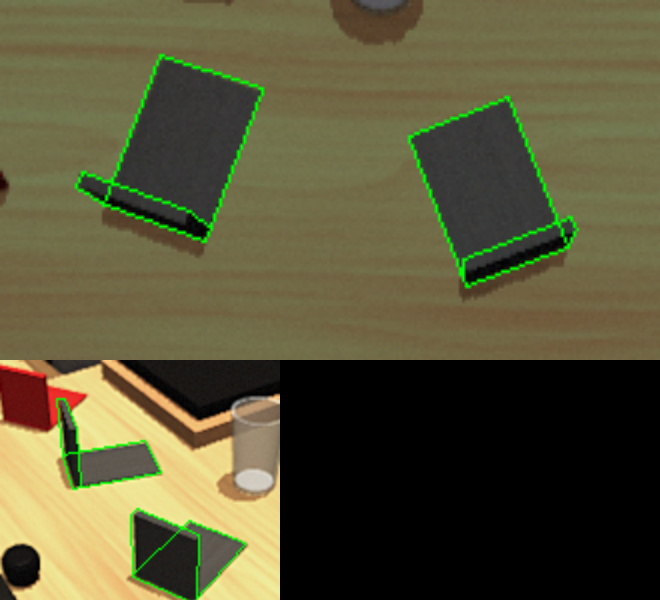

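The model lies on the outlines in both views. The poses are P: heel (591,294), yaw -0.31, and Q: heel (566,25), yaw 0.395. I'll close the gripper, move over P's plate, and push with the fingers' flat side along tool +x.

Emit:
{"op": "servo_tool", "data": {"rows": [[0, [-45, -16, 0], [0, 0, 0]], [0, [-45, -16, 0], [0, 0, 0]], [0, [-45, -16, 0], [0, 0, 0]], [0, [-45, -16, 0], [0, 0, 0]], [0, [-45, -16, 0], [0, 0, 0]], [0, [-45, -16, 0], [0, 0, 0]], [0, [-45, -16, 0], [0, 0, 0]], [0, [-45, -16, 0], [0, 0, 0]]]}}

```text
clock: 2.0
eef_pos: [474.6, 389.7, 231.4]
tcp_rot: [3.141, 0.0, 2.888]
contact_force: [-0.0, 0.4, -1.1]
opening: -0.001
```

Emit:
{"op": "servo_tool", "data": {"rows": [[0, [-45, -16, 0], [0, 0, 0]], [0, [-45, -16, 0], [0, 0, 0]], [0, [-45, -16, 0], [0, 0, 0]], [0, [-41, -19, 0], [0, 0, 3.2]], [0, [0, 0, 0], [0, 0, 0]]]}}

```text
clock: 2.62
eef_pos: [628.9, 279.4, 231.0]
tcp_rot: [-3.141, 0.001, 2.828]
contact_force: [-1.1, 0.1, 0.5]
opening: 0.002
```

```bash
cat > where.py <<'E'
import sys
from h import *
P=dict(P=(591,294,-.31),Q=(566,25,.395))[sys.argv[1]]
s=sense(); p=s["eef_pos"]; y=P[2]; d=p[:2]-P[:2]
print("t",s["clock"],"TCP",np.round(p,1),"rot",np.round(s["tcp_rot"],3),"in bookend x,y",np.round([d@[np.cos(y),np.sin(y)],d@[-np.sin(y),np.cos(y)]],1),"F",np.round(s["contact_force"],1),"q",np.round(s["qpos"],2),s["opening"])
E
python3 where.py P
```

```text
t 2.625 TCP [628.9 279.4 231. ] rot [-3.141e+00  1.000e-03  2.828e+00] in bookend x,y [40.6 -2.4] F [-1.1  0.1  0.5] q [ 0.42  0.45  1.49 -0.    1.2  -0.84] 0.002135932610143292
```

Emit:
{"op": "servo_tool", "data": {"rows": [[0, [0, 2, 40], [0, 0, 0]], [0, [0, 0, 40], [0, 0, 0]], [0, [0, 0, 40], [0, 0, 0]], [0, [0, 0, 38], [0, 0, 0]], [0, [0, 0, 0], [0, 0, 0]]]}}

```text
clock: 3.25
eef_pos: [624.5, 283.2, 70.3]
tcp_rot: [-3.138, -0.005, 2.833]
contact_force: [-1.3, -0.7, 1.4]
opening: -0.0
```

Emit:
{"op": "servo_tool", "data": {"rows": [[0, [6, 0, 0], [0, 0, 0]], [0, [6, 0, 0], [0, 0, 0]], [0, [6, 0, 0], [0, 0, 0]], [0, [6, 0, 0], [0, 0, 0]], [0, [6, 0, 0], [0, 0, 0]], [0, [6, 0, 0], [0, 0, 0]]]}}

```text
clock: 4.0
eef_pos: [592.9, 294.8, 73.5]
tcp_rot: [3.141, 0.0, 2.832]
contact_force: [1.4, 0.9, -0.6]
opening: 0.001
```

```bash
python3 where.py P
python3 - <<'E'
from h import *
im=grab_frame("side"); cv2.imwrite("pics/push.png",cv2.resize(im[60:260,180:400],None,fx=3,fy=3))
E
```

```text
t 4.0 TCP [592.9 294.8  73.5] rot [3.141 0.    2.832] in bookend x,y [1.6 1.3] F [ 1.4  0.9 -0.6] q [ 0.46  0.58  1.66  0.    0.9  -0.8 ] 0.001012379109875167
```

View pics/push.png

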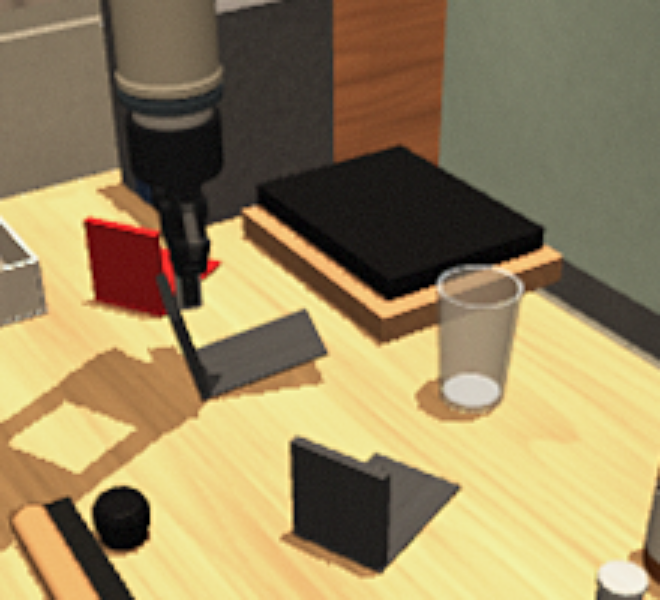

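The foot is tipping about its heel and the plate's far end has lifted, as expected. I'll keep pushing and sink a little as I go.

Emit:
{"op": "servo_tool", "data": {"rows": [[0, [6, 0, 1], [0, 0, 0]], [0, [6, 0, 1], [0, 0, 0]], [0, [6, 0, 1], [0, 0, 0]], [0, [6, 0, 1], [0, 0, 0]], [0, [6, 0, 1], [0, 0, 0]], [0, [6, 0, 1], [0, 0, 0]], [0, [5, 0, 1], [0, 0, 0]], [0, [4, 0, 0], [0, 0, 0]]]}}

```text
clock: 5.05
eef_pos: [549.9, 308.3, 66.2]
tcp_rot: [-3.141, -0.0, 2.832]
contact_force: [-1.0, -0.4, 0.6]
opening: -0.006
```

Emit:
{"op": "servo_tool", "data": {"rows": [[0, [0, 0, 0], [0, 0, 0]], [0, [0, 0, 0], [0, 0, 0]]]}}

```text
clock: 5.3
eef_pos: [550.4, 308.3, 66.4]
tcp_rot: [3.141, 0.0, 2.832]
contact_force: [0.1, -0.8, -0.1]
opening: -0.001
```

```bash
python3 where.py P
python3 - <<'E'
from h import *
im=grab_frame("side"); cv2.imwrite("pics/push2.png",cv2.resize(im[60:260,180:400],None,fx=2.5,fy=2.5))
E
```

```text
t 5.3 TCP [550.4 308.3  66.4] rot [3.141 0.    2.832] in bookend x,y [-43.    1.2] F [ 0.1 -0.8 -0.1] q [ 0.51  0.55  1.74 -0.    0.85 -0.75] -0.0007652272609192412
```

View pics/push2.png

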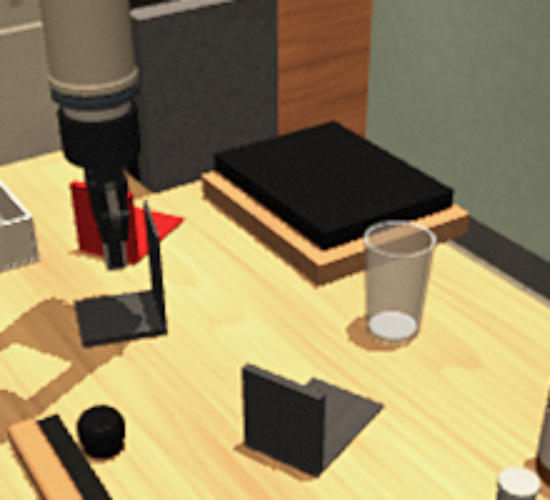

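P stands upright with the fingers clear of it. I'll lift straight up, go over to Q, and turn.

Emit:
{"op": "servo_tool", "data": {"rows": [[0, [0, 0, -41], [0, 0, 0]], [0, [0, 0, -41], [0, 0, 0]], [0, [0, 0, -41], [0, 0, 0]], [0, [0, 0, -41], [0, 0, 0]], [0, [-26.5, -48, 0], [0, 0, 0]], [0, [-26.5, -48, 0], [0, 0, 0]], [0, [-26.5, -48, 0], [0, 0, 0]], [0, [-26.5, -48, 0], [0, 0, 0]]]}}

```text
clock: 6.35
eef_pos: [593.0, 91.3, 230.5]
tcp_rot: [3.141, 0.001, 2.832]
contact_force: [1.1, -0.9, 0.4]
opening: -0.001
```

Emit:
{"op": "servo_tool", "data": {"rows": [[0, [-26, -47, 0], [0, 0, 0]], [0, [0, 0, 0], [0, 0, -10]], [0, [0, 0, 0], [0, 0, -10]], [0, [0, 0, 0], [0, 0, -10]], [0, [0, 0, 0], [0, 0, -10.4]], [0, [0, 0, 0], [0, 0, 0]]]}}

```text
clock: 7.1
eef_pos: [603.2, 40.2, 230.3]
tcp_rot: [-3.142, 0.0, -2.748]
contact_force: [0.6, -0.1, 0.4]
opening: 0.001
```

```bash
python3 where.py Q
```

```text
t 7.1 TCP [603.2  40.2 230.3] rot [-3.142  0.    -2.748] in bookend x,y [40.2 -0.3] F [ 0.6 -0.1  0.4] q [ 0.06  0.32  1.68 -0.    1.14 -1.9 ] 0.0005818212839354675
```

Emit:
{"op": "servo_tool", "data": {"rows": [[0, [0, 0, 40], [0, 0, 0]], [0, [0, 0, 40], [0, 0, 0]], [0, [0, 0, 40], [0, 0, 0]], [0, [0, 0, 37], [0, 0, 0]], [0, [0, 0, 0], [0, 0, 0]]]}}

```text
clock: 7.72
eef_pos: [601.0, 40.2, 70.8]
tcp_rot: [3.14, -0.005, -2.75]
contact_force: [0.6, -0.7, 0.6]
opening: -0.0
```

Emit:
{"op": "servo_tool", "data": {"rows": [[0, [6, 0, 0], [0, 0, 0]], [0, [6, 0, 0], [0, 0, 0]], [0, [6, 0, 0], [0, 0, 0]], [0, [6, 0, 0], [0, 0, 0]], [0, [6, 0, 0], [0, 0, 0]], [0, [6, 0, 0], [0, 0, 0]]]}}

```text
clock: 8.48
eef_pos: [570.0, 26.4, 73.6]
tcp_rot: [-3.141, 0.001, -2.746]
contact_force: [2.0, -0.1, 2.4]
opening: -0.0
```

Emit:
{"op": "servo_tool", "data": {"rows": [[0, [6, 0, 1], [0, 0, 0]], [0, [6, 0, 1], [0, 0, 0]], [0, [6, 0, 1], [0, 0, 0]], [0, [6, 0, 1], [0, 0, 0]], [0, [6, 0, 1], [0, 0, 0]], [0, [6, 0, 1], [0, 0, 0]], [0, [6, 0, 1], [0, 0, 0]], [0, [5, 0, 0], [0, 0, 0]]]}}

```text
clock: 9.48
eef_pos: [526.0, 8.2, 66.2]
tcp_rot: [3.141, -0.0, -2.746]
contact_force: [-0.0, -0.2, 0.3]
opening: -0.002
```

Emit:
{"op": "servo_tool", "data": {"rows": [[0, [0, 0, 0], [0, 0, 0]], [0, [0, 0, 0], [0, 0, 0]]]}}

```text
clock: 9.72
eef_pos: [526.8, 8.4, 66.4]
tcp_rot: [-3.141, 0.0, -2.746]
contact_force: [0.4, 0.5, 0.3]
opening: -0.001
```

```bash
python3 where.py Q
python3 - <<'E'
from h import *
im=grab_frame("side"); cv2.imwrite("pics/push3.png",cv2.resize(im[100:300,180:400],None,fx=2.5,fy=2.5))
E
```

```text
t 9.725 TCP [526.8   8.4  66.4] rot [-3.141  0.    -2.746] in bookend x,y [-42.5  -0.2] F [0.4 0.5 0.3] q [ 0.01  0.42  1.97  0.    0.75 -1.95] -0.001287384735250823
```

View pics/push3.png

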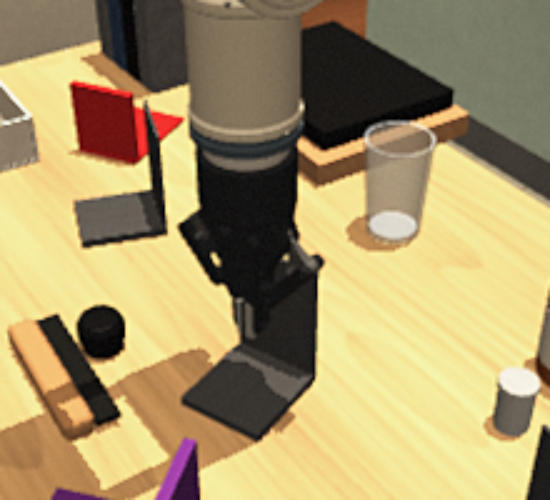

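Q also stands, with its foot flat. I'll lift clear and check.

Emit:
{"op": "servo_tool", "data": {"rows": [[0, [0, 0, -40], [0, 0, 0]], [0, [0, 0, -40], [0, 0, 0]], [0, [0, 0, -40], [0, 0, 0]], [0, [0, 0, -40], [0, 0, 0]], [0, [0, 0, -40], [0, 0, 0]], [0, [40, 0, -20], [0, 0, 0]], [0, [40, 0, 0], [0, 0, 0]], [0, [40, 0, 0], [0, 0, 0]]]}}

```text
clock: 10.78
eef_pos: [414.9, -38.1, 286.6]
tcp_rot: [-3.141, 0.001, -2.746]
contact_force: [0.0, -1.5, 0.0]
opening: -0.0
```

Emit:
{"op": "servo_tool", "data": {"rows": [[0, [40, 0, 0], [0, 0, 0]], [0, [40, 0, 0], [0, 0, 0]], [0, [0, 0, 0], [0, 0, 0]], [0, [0, 0, 0], [0, 0, 0]]]}}

```text
clock: 11.28
eef_pos: [342.8, -68.7, 286.7]
tcp_rot: [-3.141, 0.001, -2.747]
contact_force: [0.9, 0.4, -0.3]
opening: 0.004
```

Run:
```python
from h import *
a=cv2.imread("pics/top0.png"); ims={n:grab_frame(n) for n in("top","side")}
ST=[box(-4,0,0,120),box(-90,0,0,10)]
for n,im in ims.items():
    old=cv2.imread(f"pics/{n}0.png"); print(n,"changed px",(cv2.absdiff(im,old).max(2)>40).sum())
    for q in((591,294,-.31),(566,25,.395)):
        for b in ST:
            h=cv2.convexHull(proj(n,world(b,*q)).astype(np.float32)); cv2.polylines(im,[np.round(h).astype(np.int32)],True,(0,255,0),1)
cv2.imwrite("pics/end.png",cv2.resize(np.hstack([ims["top"][130:420,100:480],ims["side"][100:390,140:480]]),None,fx=1.1,fy=1.1))
s=sense();print(s["clock"],s["contact_force"])
```

```text
top changed px 12282
side changed px 24768
11.375 [ 0.61423339 -0.28686294  0.07608504]
```

View pics/end.png

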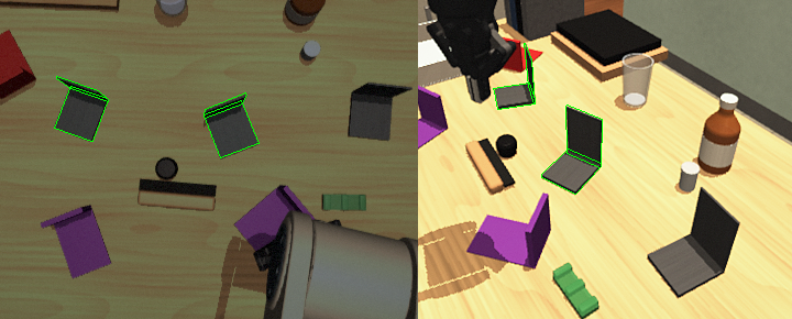

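Both bookends stand exactly on the predicted upright outlines, and nothing else has moved. The gripper is clear of everything.

```bash
python3 -c "
from rig import *
print(sign_off())"
```

```text
the job is handed in; nothing more can be done
None
```

Both fallen bookends now stand on their feet. I pushed each one just below the toe with the closed fingers and let it drop onto its foot by itself; nothing was picked up or carried. I handed the job in at about 11.4 s.

- **Position:** In the last pictures from both cameras, the two bookends match the upright outlines predicted from their original heel positions, so I saw no noticeable sliding.
- **Everything else:** By eye, the standing bookend, the look-alikes and the other things on the counter look unmoved. In the last top picture the arm partly hid the near purple look-alike, but it shows in full in the side picture. The changed-pixel count I ran as a check was no use, because the arm and its shadow had moved.
- **Forces:** The contact force read no more than a few newtons after each move, and the gripper was well clear of everything at hand-in.

No check failed or disagreed with another.

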